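# Free the seized tube from the angle rotor

## Task

The orange-capped tube has seized in the centrifuge rotor. Work it out of its slanted pocket by twisting it back and forth while pulling gently along it, without lifting the rotor off its stand, then stand it cap up, right down, in the free middle well of the tube rack and let go. Leave the two blue-capped tubes in the rack and everything else where it is.

Things in the scene. Friction and masses are not known exactly. Their poses are not given: they have to be found in the camera images.
- tube: the seized tube: round, off-white, sealed, 22 mm diameter, 90 mm long overall, its top 18 mm a ribbed round orange cap 28 mm in diameter; 45 g. Origin: centre of its rounded bottom end; z axis along the tube towards the cap. It starts on the pocket floor, leaning 35 degrees from vertical, 42 mm of it (24 mm of tube, then the cap) outside the pocket. Turns freely either way about its axis.
- tube_cap (a point): centre of the orange cap, on the tube's axis, 81 mm from the tube's origin, 9 mm below the cap's top. Turning the seized tube takes about 0.5 N m: grip the cap firmly (60 N or more). While it turns the friction acts mostly round the tube and a small pull lifts it: up to about 2.5 mm of rise per radian of turn is safe; rising without turning stalls or lifts the rotor.
- pocket (a point): slanted rotor pocket with an orange rim that holds the tube: origin at the centre of its mouth, z axis out along the pocket (35 degrees from vertical, leaning over the hub, towards the robot); 48 mm deep, 26 mm wide. Dried residue low in it grips the tube's lower end until the tube has risen about 16 mm; then it is free. A straight pull would need 35 to 60 N, more than holds the rotor down. The other five pockets are empty.
- rotor_hub (a point): top centre of the rotor's hub. Rotor: dark grey, 206 mm in diameter, dished on top, rim 72 mm above its underside and 97 mm above the bench; the pocket mouth lies 50 mm from the rotor's axis and 76 mm above the bench
- rotor (a joint): how far the rotor has been lifted off its stand (m): 0 seated, up to 0.03. Its weight and a spring clip hold it down: it starts to lift at about 25 N of pull along the tube and drops back when let go. It cannot turn on the stand.
- rack: teal tube rack, fixed, 56 x 184 x 55 mm high, origin at the centre of its underside, z up, its three square wells in a row along its y axis 60 mm apart; wells 28 mm wide, 50 mm deep, and the middle one is free
- well_floor (a point): centre of the floor of the free middle well, 5 mm above the bench and 50 mm below the rack's top
- tube_left: blue-capped tube of the same size, in the rack's +y well; origin at its bottom centre; leave it there
- tube_right: blue-capped tube of the same size, in the rack's -y well; origin at its bottom centre; leave it there
- wash_bottle: bystander: white bottle, 64 mm wide, 150 mm high, origin under its centre
- beaker: bystander: glass beaker, 70 mm wide, 85 mm high, origin under its centre
- reagent_jar: bystander: amber jar, 60 mm wide, 90 mm high, origin under its centre
- rotor_lid: bystander: dark rotor lid lying on the bench, 120 mm disc with a 35 mm high knob, origin under its centre
- marker: bystander: blue marker pen lying on the bench, 14 mm thick, 130 mm long, origin under its middle
- tip_box: bystander: blue open box 85 x 120 x 60 mm, origin under its centre
There are look-alikes about, which are no part of the job. What is shaped like the tube but black or pink is not meant.

How it is judged:
By the outcome, as a careful person would: the job done as asked, in the order asked, and still so for the second after the job is handed in, with the robot touching nothing.
It also fails if it takes over 72 s, if anything falls off the work surface, if the arm or the gripper's body presses on something with over 40 N, if the wrist force passes 120 N, or if a joint passes its speed limit or range.

## Robot

A 6-joint arm with a two-finger parallel gripper is mounted at the origin on the work surface. World frame = base frame: x ahead of the robot, y to its left, z up, the work surface at z = 0. Lengths are in m, angles in degrees, forces in N, time in s.
With the tool pointing down it reaches from about 0.3 to 0.75 m from the base axis. Payload 8.5 kg.
Tool frame: the origin (TCP) lies at the very end of the fingers, on their centre line; the grasp point (between the pads) lies 19 mm behind it (hold_point_z is the distance from the TCP to the grasp point, in m); z points along the fingers, y is the direction in which the jaws open and shut (so a half turn about z gives the same grasp; the last joint's range is limited). The gripper opens to 85 mm and grips with 20 to 120 N. Pads are 22 mm wide; open, the fingers measure 114 mm over their backs; the gripper's body (76 mm by 85 mm) begins 54 mm behind the grasp point. The pads swing forward as they close: fully open they stand 13 mm farther back than shut.
Start: joints at [-84.07, 21.807, 74.336, -0, 83.858, -12.336], TCP at [0.172, -0.522, 0.231] pointing down, gripper open.
Joint ranges: [-178.18, 178.18], [-50.72, 133.34], [12.68, 142.11], [-81.47, 261.47], [9.98, 163.14], [-165.26, 165.26]. Speed limits (degrees/s): [136.94, 136.94, 180, 180, 180, 180].

## Interface

Orientations are given as a 3x3 rotation matrix whose columns are the frame's x, y, z axes.
In Python, from rig import observe, get_image, close_job, hold_point_z gives the robot as it stands. The module is installed in compiled form; this text tells all that it offers.
- The arm moves only by the tool jog_arm, never from a script. Its arguments are lists of equal length, an entry for each row: "travel": the shift along the world's x, y, z in m, a list of three; "dr": the turn, a rotation vector about the world's x, y, z in rad, a list of three. In form: {"travel": [[x, y, z], ...], "dr": [[rx, ry, rz], ...]}. A call has 1 to 20 rows; each row shifts and turns the commanded pose from where the row before left it; what a row does not reach is not made up. A row lasts 1/12 s, in which the tool goes at most 41.7 mm and 7.16 degrees, less where a joint would pass 70% of its speed; a pose out of reach is approached as far as the arm can. A call with a gripper value outside its range is refused whole. "jaw" is the finger opening in m, from 0 to 0.0854, set as the call begins (left out, the last holds). The fingers move at their own pace and stop on an object; "newtons" is the grip in N (left out, the last holds). Time passes only in rows, so rows that do not move let the fingers close. It gives the time, the measured TCP pose, the force and the opening at its end, in the units of the state.
- observe(): the state, without advancing time (a new reading comes with each control period).
- get_image(name): name is "scene" or "top"; returns a dict with "color" (480x640x3 uint8, red, green, blue), "fovy" (degrees; the focal length in pixels is half the picture's height over the tangent of half this angle, whatever the lens; pixels are square), "cx", "cy" (the principal point, pixels), "R" (3x3) and "t" (3): a world point X has camera coordinates R X + t. Camera axes: x right, y down, z forward; pixel columns grow to the right and rows downward; lengths in m; the calibration is good to about 2 mm. A picture is of the moment at which its call begins. There is no depth.
- close_job(): hands the job in, once; it reports no verdict.
The state is a dict: "time_s": time; "q": joint angles; "qvel": joint speeds; "joint_efforts": joint torques, N m; "position": TCP position; "tool_rot": TCP orientation; "ft_force": force on the tool from outside, world axes, zero at the start; "wrist_torque": the same for the moment, N m; "grip_width": finger opening in m.
Only numpy, scipy, OpenCV 4.12 (cv2) and the standard library are available. Lean on these libraries where they do the work, as an engineer would, in place of code of your own. Each camera call takes 0.05 s, during which the arm holds its last target.

## Working session

There is one attempt and no reset: what is moved stays moved. The work goes in short steps, Python scripts to look and compute and a tool call to move; the robot and the scene stay as the last step left them, time stands still between calls to the robot, and variables do not carry over. Pictures are saved under pics/ and viewed, and the job is handed in when it is done.

Besides the shell and the picture viewer there is one more tool, called after "Emit:" as name(argument=value, ...) on one line, values as JSON. jog_arm: Moves the arm, as the interface text tells. Its arguments: {"type":"object","properties":{"travel":{"type":"array"},"dr":{"type":"array"},"jaw":{"type":"number"},"newtons":{"type":"number"}},"required":["travel","dr"]}

```bash
mkdir -p pics; python3 - <<'E'
from rig import observe,get_image,hold_point_z
import cv2,numpy as np
s=observe();print(s,hold_point_z)
for n in("scene","top"):
    im=get_image(n);cv2.imwrite(f"pics/{n}0.png",im["color"][:,:,::-1]);print(n,{k:np.round(v,4).tolist() for k,v in im.items() if k!="color"})
E
```

```text
{'time_s': 0.0, 'q': array([-8.40691563e+01,  2.18400212e+01,  7.43833108e+01, -4.99029838e-04,
        8.38572754e+01, -1.23364753e+01]), 'qvel': array([ 0.01592546, -0.01198567, -0.02254522,  0.01653039,  0.08328126,
        0.02885713]), 'joint_efforts': array([-8.70144891e-05, -4.48456085e+01, -2.31278390e+01, -1.76987228e-04,
        4.74074594e-03,  4.20699439e-05]), 'position': array([ 0.1723575 , -0.52199949,  0.23072935]), 'tool_rot': array([[ 9.49604150e-01,  3.13451647e-01, -1.53981772e-04],
       [ 3.13451548e-01, -9.49603165e-01,  1.39843857e-03],
       [ 2.92121295e-04, -1.37622890e-03, -9.99999010e-01]]), 'ft_force': array([0.13224533, 0.08486742, 0.05819034]), 'wrist_torque': array([ 0.01908051,  0.03652007, -0.01301265]), 'grip_width': 0.08562371372924726} 0.0187
scene {'fovy': 57.0853, 'cx': 316.6462, 'cy': 242.4171, 'R': [[0.4152, 0.9097, -0.0049], [0.5778, -0.2678, -0.771], [-0.7027, 0.3173, -0.6368]], 't': [-0.1689, -0.282, 1.395]}
top {'fovy': 53.7958, 'cx': 315.9274, 'cy': 243.086, 'R': [[-0.021, -0.9997, -0.0129], [-0.991, 0.0225, -0.1318], [0.132, 0.01, -0.9912]], 't': [-0.0771, 0.5531, 1.1876]}
```

View pics/scene0.png

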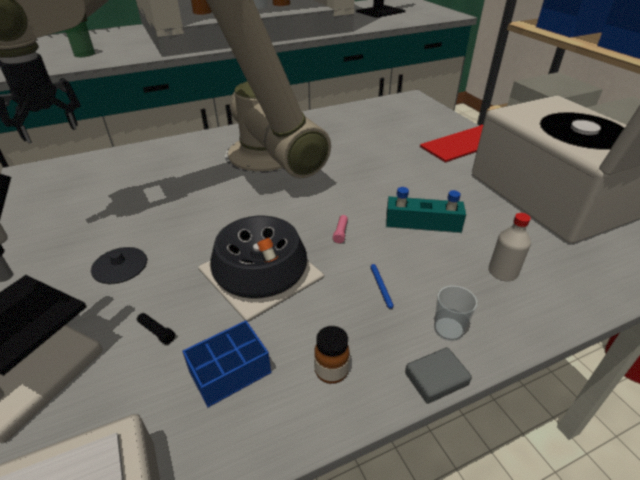

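View pics/top0.png

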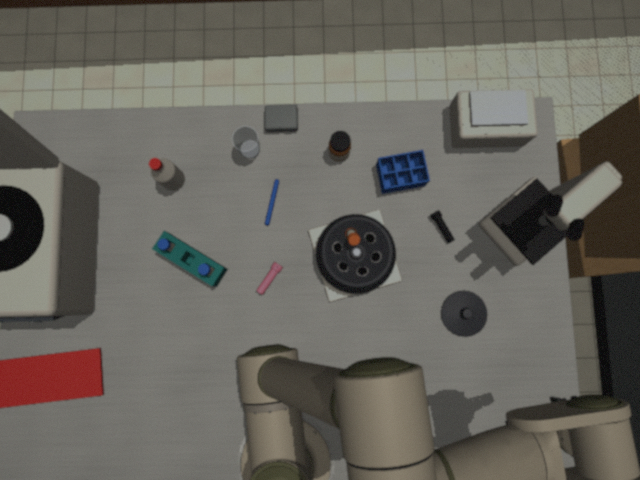

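```bash
cat > h.py <<'E'
import numpy as np,cv2
from rig import observe,get_image
def K(im):
    f=240/np.tan(np.radians(im["fovy"])/2);return f,im["cx"],im["cy"]
def ray(im,u,v):
    f,cx,cy=K(im);R=np.array(im["R"]);t=np.array(im["t"])
    d=R.T@np.array([(u-cx)/f,(v-cy)/f,1]);return -R.T@t,d/np.linalg.norm(d)
def plane(im,u,v,z):
    o,d=ray(im,u,v);return o+d*(z-o[2])/d[2]
def proj(im,X):
    f,cx,cy=K(im);c=np.array(im["R"])@np.array(X)+np.array(im["t"]);return np.array([cx+f*c[0]/c[2],cy+f*c[1]/c[2]])
def tri(a,b):
    (o1,d1),(o2,d2)=a,b
    A=np.stack([d1,-d2],1);s,_,_,_=np.linalg.lstsq(A,o2-o1,rcond=None)
    p,q=o1+s[0]*d1,o2+s[1]*d2;return (p+q)/2,np.linalg.norm(p-q)
E
python3 - <<'E'
from h import *
S=get_image("scene");T=get_image("top")
a=cv2.resize(S["color"][205:305,200:330],None,fx=3,fy=4*.75,interpolation=cv2.INTER_CUBIC)
b=cv2.resize(T["color"][205:305,305:405],None,fx=3,fy=3,interpolation=cv2.INTER_CUBIC)
c=cv2.resize(S["color"][175:245,370:480],None,fx=3,fy=3,interpolation=cv2.INTER_CUBIC)
d=cv2.resize(T["color"][220:300,140:240],None,fx=3,fy=3,interpolation=cv2.INTER_CUBIC)
C=np.zeros((560,800,3),np.uint8)
for im,(y,x) in((a,(0,0)),(b,(0,400)),(c,(305,0)),(d,(305,400))):C[y:y+im.shape[0],x:x+im.shape[1]]=im
cv2.imwrite("pics/crop0.png",C[:,:,::-1])
for n,im in(("S",S),("T",T)):
    h=cv2.cvtColor(im["color"],cv2.COLOR_RGB2HSV)
    for nm,lo,hi in(("orange",(5,150,90),(20,255,255)),("teal",(80,120,40),(95,255,200)),("blue",(105,120,60),(125,255,255)),("pink",(165,80,80),(179,255,255))):
        m=cv2.inRange(h,lo,hi);k,_,st,ce=cv2.connectedComponentsWithStats(m)
        print(n,nm,[(st[i].tolist(),ce[i].round(1).tolist()) for i in range(1,k) if st[i][4]>12])
E
```

```text
S orange [([258, 238, 15, 13, 129], [265.0, 244.0]), ([319, 355, 25, 8, 90], [331.0, 359.4])]
S teal [([467, 26, 4, 7, 13], [468.8, 28.6]), ([460, 41, 8, 15, 25], [464.8, 49.4]), ([97, 77, 9, 5, 13], [101.7, 78.6]), ([387, 197, 78, 35, 2047], [425.3, 214.9])]
S blue [([537, 0, 103, 58, 2239], [591.7, 27.7]), ([398, 187, 10, 11, 98], [402.3, 192.1]), ([448, 191, 12, 11, 107], [453.6, 195.9]), ([371, 264, 22, 44, 246], [381.6, 286.1]), ([183, 321, 88, 86, 4454], [227.2, 362.0])]
S pink [([333, 215, 14, 28, 246], [340.2, 229.5])]
T orange [([348, 233, 12, 13, 109], [353.7, 238.9])]
T teal [([154, 232, 70, 54, 1103], [190.1, 259.2])]
T blue [([378, 151, 51, 39, 1125], [402.0, 171.4]), ([266, 180, 12, 45, 160], [271.5, 202.0]), ([158, 239, 12, 11, 103], [163.3, 243.9]), ([198, 264, 12, 11, 105], [203.8, 269.0])]
T pink [([257, 263, 25, 31, 248], [268.9, 277.8])]
```

View pics/crop0.png

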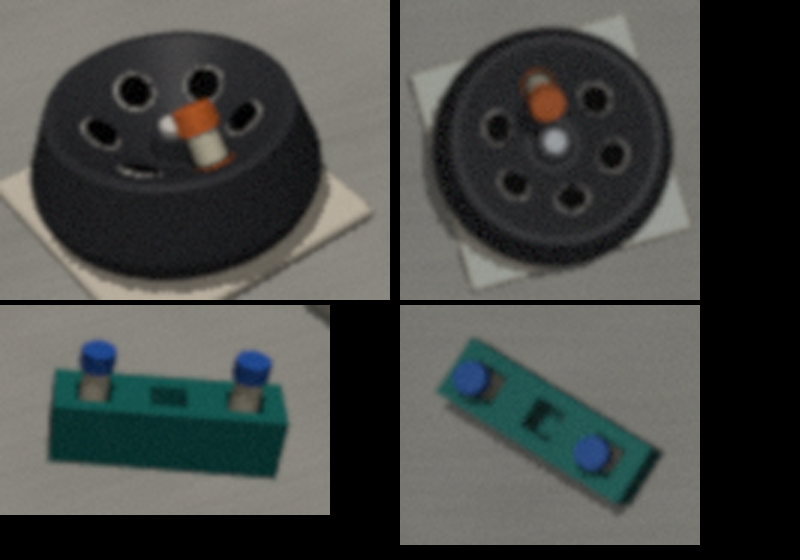

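```bash
python3 - <<'E'
from h import *
S=get_image("scene");T=get_image("top")
P=T["t"]
cap,e=tri(ray(T,353.9,239.3),ray(S,265.3,244.2));print("cap",cap,e)
hub,e=tri(ray(T,356.3,252.0),ray(S,256.3,246.7));print("hub",hub,e)
# pocket mouths: crop pixels
pt=np.array([(595,98),(613,155),(572,198),(515,184),(497,127)],float);pt=np.c_[(pt[:,0]-400)/3+305-.33,pt[:,1]/3+205-.33]
W=np.array([plane(T,*p,.076)[:2] for p in pt])
A=np.c_[2*W,np.ones(len(W))];s=np.linalg.lstsq(A,(W**2).sum(1),rcond=None)[0];c=s[:2]
print("centre",c,"r",np.sqrt(s[2]+c@c)); ang=np.degrees(np.arctan2(W[:,1]-c[1],W[:,0]-c[0]));print(ang, np.mod(ang,60))
ps=np.array([(134,91),(204,83),(244,118),(101,132)],float);ps=ps/3+[200-.33,205-.33]
W2=np.array([plane(S,*p,.076)[:2] for p in ps]);print(W2-c,np.linalg.norm(W2-c,axis=1),np.degrees(np.arctan2(*(W2-c).T[::-1])))
rim=plane(T,(537-400)/3+305-.33,80/3+205-.33,.076);print("rimpix",rim)
# rack caps at z = 0.005+0.09
b=[plane(T,163.3,243.9,.088),plane(T,203.8,269.0,.088)];print("blue",b,np.linalg.norm(b[0]-b[1]))
for u,v in((402.3,192.1,),(453.6,195.9)):print(plane(S,u,v,.086))
print([tri(ray(T,*p),ray(S,*q)) for p,q in(((163.3,243.9),(453.6,195.9)),((203.8,269),(402.3,192.1)))])
wt=plane(T,(545-400)/3+140,(420-305)/3+220,.055);print("well top",wt)
h=cv2.cvtColor(T["color"],cv2.COLOR_RGB2HSV);m=cv2.inRange(h,(80,90,80),(95,255,255))
cs,_=cv2.findContours(m,0,1);c0=max(cs,key=cv2.contourArea);r=cv2.minAreaRect(c0);print(r);bx=cv2.boxPoints(r)
B=np.array([plane(T,*p,.055) for p in bx]);print(B,B.mean(0),np.linalg.norm(B-np.roll(B,1,0),axis=1))
E
```

```text
cap [ 0.55001979 -0.18051669  0.10434127] 0.004514574024817943
hub [ 0.5208625  -0.1895922   0.07892747] 0.00032038031910069996
centre [ 0.5222173  -0.18978498] r 0.0493385344161795
[ -44.42816406 -105.16501932 -165.36783086  135.81355297   75.19278242] [15.57183594 14.83498068 14.63216914 15.81355297 15.19278242]
[[-0.05315011 -0.01004287]
 [-0.04071301  0.03888214]
 [ 0.00865553  0.05098787]
 [-0.01888377 -0.04454419]] [0.0540906  0.05629716 0.05171732 0.04838162] [-169.29994119  136.31770198   80.36550813 -112.97371112]
rimpix [ 0.57368209 -0.17640491  0.076     ]
blue [array([0.55090442, 0.28973519, 0.088     ]), array([0.48616716, 0.18812269, 0.088     ])] 0.12048241798004379
[0.48238263 0.19261619 0.086     ]
[0.54767597 0.29389738 0.086     ]
[(array([0.55105028, 0.28987756, 0.08901193]), np.float64(0.0010570103880774343)), (array([0.48644254, 0.18854042, 0.08933463]), np.float64(0.0016340307456800928))]
well top [0.5169708  0.23609785 0.055     ]
((187.38284301757812, 257.7720947265625), (69.55330657958984, 21.944156646728516), 31.82744789123535)
[[0.54362889 0.32942797 0.055     ]
 [0.59118894 0.30079715 0.055     ]
 [0.49346758 0.14829815 0.055     ]
 [0.44694653 0.17733418 0.055     ]] [0.51880798 0.23896436 0.055     ] [0.18022208 0.0555129  0.18112263 0.05483885]
```

Candidates: the orange-capped tube (scene 265,244; top 354,239), the pink look-alike (scene 340,229; top 269,278), the black look-alike (scene 157,328; top 442,226), and the two blue-capped tubes (scene 402,192 and 454,196). I chose the orange one, and the close crop shows its orange cap on an off-white tube in the rotor. Its triangulated cap centre of (0.550, -0.181, 0.104) agrees with the rotor geometry.

```bash
cat >> h.py <<'E'
from scipy.spatial.transform import Rotation as Ro
az=np.radians(15.2)
a=np.array([-np.sin(np.radians(35))*np.cos(az),-np.sin(np.radians(35))*np.sin(az),np.cos(np.radians(35))])
mouth=np.array([.5700,-.1766,.076])
yt=np.array([np.sin(az),-np.cos(az),0])
def Rg(phi=0): # phi deg about tool z
    z=-a;R=np.c_[np.cross(yt,z),yt,z];return R@Ro.from_euler('z',phi,degrees=True).as_matrix()
def delta(P,R):
    s=observe();return P-s["position"],Ro.from_matrix(R@s["tool_rot"].T).as_rotvec()
E
python3 - <<'E'
from h import *
for k in(.14,.0783,.0183):
    d,r=delta(mouth+k*a,Rg());print(k,mouth+k*a,d.round(4),r.round(4),(d/16).round(5),(r/16).round(5))
print(a)
E
```

```text
0.14 [ 0.4925085  -0.19765397  0.19068129] [ 0.3201  0.3245 -0.0404] [ 0.1754 -0.5851 -0.0519] [ 0.02001  0.02028 -0.00253] [ 0.01096 -0.03657 -0.00325]
0.0783 [ 0.52666011 -0.18837519  0.14013961] [ 0.3543  0.3338 -0.091 ] [ 0.1754 -0.5851 -0.0519] [ 0.02214  0.02086 -0.00569] [ 0.01096 -0.03657 -0.00325]
0.0183 [ 0.55987075 -0.17935206  0.09099048] [ 0.3875  0.3428 -0.1401] [ 0.1754 -0.5851 -0.0519] [ 0.02422  0.02143 -0.00876] [ 0.01096 -0.03657 -0.00325]
[-0.55351072 -0.15038553  0.81915204]
```

Emit:
jog_arm(travel=[[0.02,0.0203,-0.0025],[0.02,0.0203,-0.0025],[0.02,0.0203,-0.0025],[0.02,0.0203,-0.0025],[0.02,0.0203,-0.0025],[0.02,0.0203,-0.0025],[0.02,0.0203,-0.0025],[0.02,0.0203,-0.0025],[0.02,0.0203,-0.0025],[0.02,0.0203,-0.0025],[0.02,0.0203,-0.0025],[0.02,0.0203,-0.0025],[0.02,0.0203,-0.0025],[0.02,0.0203,-0.0025],[0.02,0.0203,-0.0025],[0.02,0.0203,-0.0025],[0,0,0],[0,0,0]], dr=[[0.011,-0.0366,-0.0033],[0.011,-0.0366,-0.0033],[0.011,-0.0366,-0.0033],[0.011,-0.0366,-0.0033],[0.011,-0.0366,-0.0033],[0.011,-0.0366,-0.0033],[0.011,-0.0366,-0.0033],[0.011,-0.0366,-0.0033],[0.011,-0.0366,-0.0033],[0.011,-0.0366,-0.0033],[0.011,-0.0366,-0.0033],[0.011,-0.0366,-0.0033],[0.011,-0.0366,-0.0033],[0.011,-0.0366,-0.0033],[0.011,-0.0366,-0.0033],[0.011,-0.0366,-0.0033],[0,0,0],[0,0,0]], jaw=0.05)

```text
time_s: 1.8
position: [0.4925, -0.1965, 0.1911]
tool_rot: [[0.79, 0.263, 0.553], [0.215, -0.965, 0.152], [0.574, -0.001, -0.819]]
ft_force: [0.1, -0.5, 0.1]
grip_width: 0.0499
```

```bash
python3 - <<'E'
from h import *
s=observe();print(s["time_s"],s["q"].round(1),s["ft_force"],s["wrist_torque"],s["grip_width"])
for k in(.14,.0783,.0183):
    d,r=delta(mouth+k*a,Rg());print(k,d.round(4),r.round(4))
S=get_image("scene");T=get_image("top")
c=np.hstack([cv2.resize(S["color"][120:300,170:370],None,fx=2,fy=2),cv2.resize(T["color"][180:360,250:450],None,fx=2,fy=2)])
cv2.imwrite("pics/pre1.png",c[:,:,::-1])
E
```

```text
1.8 [-50.1  14.7 101.6  39.7  54.8   3.7] [ 0.08401628 -0.52100165  0.12687916] [-0.1255298   0.2580928   0.02983067] 0.04991233409393552
0.14 [-0.     -0.0011 -0.0004] [-0.0006 -0.0002 -0.0011]
0.0783 [ 0.0341  0.0081 -0.051 ] [-0.0006 -0.0002 -0.0011]
0.0183 [ 0.0673  0.0172 -0.1001] [-0.0006 -0.0002 -0.0011]
```

View pics/pre1.png

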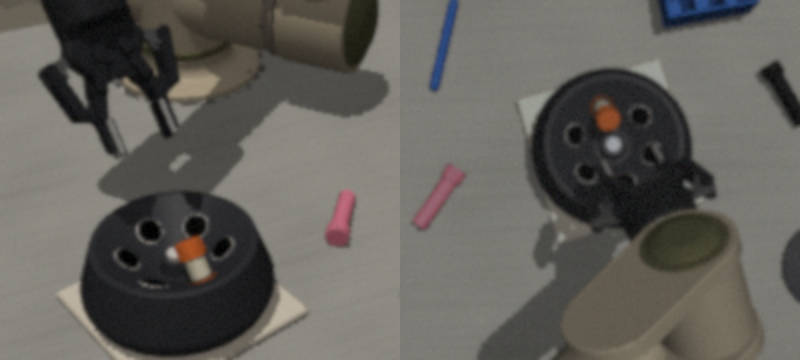

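Emit:
jog_arm(travel=[[0.0059,0.0015,-0.0088],[0.0059,0.0015,-0.0088],[0.0059,0.0015,-0.0088],[0.0059,0.0015,-0.0088],[0.0059,0.0015,-0.0088],[0.0059,0.0015,-0.0088],[0.0059,0.0015,-0.0088],[0.0059,0.0015,-0.0088],[0,0,0],[0,0,0]], dr=[[0,0,0],[0,0,0],[0,0,0],[0,0,0],[0,0,0],[0,0,0],[0,0,0],[0,0,0],[0,0,-0.001],[0,0,0]])

```text
time_s: 2.73
position: [0.5397, -0.1852, 0.1203]
tool_rot: [[0.791, 0.261, 0.553], [0.213, -0.965, 0.151], [0.574, -0.001, -0.819]]
ft_force: [-0.2, -0.3, 0.6]
grip_width: 0.05
```

```bash
python3 - <<'E'
from h import *
s=observe();print(s["time_s"],s["q"].round(1),s["ft_force"],s["grip_width"])
for k in(.055,.0183):
    d,r=delta(mouth+k*a,Rg());print(k,d.round(4),r.round(4))
S=get_image("scene");T=get_image("top")
print(proj(S,s["position"]),proj(T,s["position"]))
c=np.hstack([cv2.resize(S["color"][190:290,205:305],None,fx=4,fy=4),cv2.resize(T["color"][205:305,305:405],None,fx=4,fy=4)])
cv2.imwrite("pics/pre2.png",c[:,:,::-1])
E
```

```text
2.7333 [-4.430e+01  2.390e+01  1.022e+02  4.520e+01  4.420e+01 -1.000e-01] [-0.20181313 -0.3048353   0.55518907] 0.04996743376781038
0.055 [-0.0001  0.0003  0.0007] [-0.0012 -0.0004  0.0014]
0.0183 [ 0.0202  0.0058 -0.0293] [-0.0012 -0.0004  0.0014]
[259.59798724 235.73529264] [355.50469471 242.33375255]
```

View pics/pre2.png

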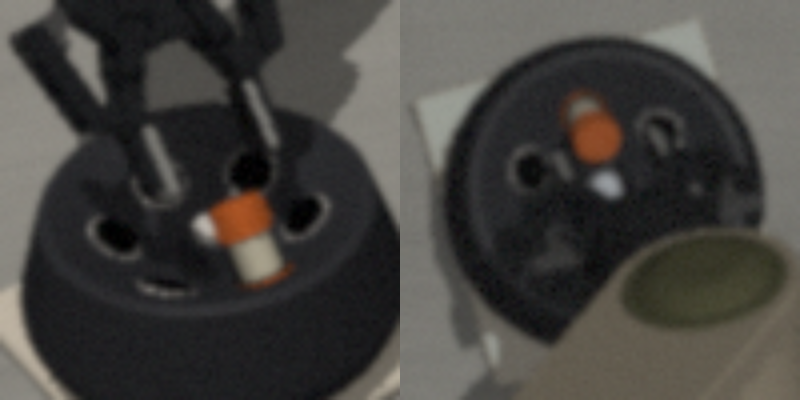

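Emit:
jog_arm(travel=[[0.0025,0.0007,-0.0037],[0.0025,0.0007,-0.0037],[0.0025,0.0007,-0.0037],[0.0025,0.0007,-0.0037],[0.0025,0.0007,-0.0037],[0.0025,0.0007,-0.0037],[0.0025,0.0007,-0.0036],[0.0027,0.0008,-0.0035],[0,0,0]], dr=[[0,0,0.001],[0,0,0],[0,0,0],[0,0,0],[0,0,0],[0,0,0],[0,0,0],[0,0,0],[0,0,0]])

```text
time_s: 3.58
position: [0.56, -0.1795, 0.0909]
tool_rot: [[0.791, 0.262, 0.553], [0.214, -0.965, 0.151], [0.574, -0.001, -0.819]]
ft_force: [-1.0, -0.1, 0.0]
grip_width: 0.0501
```

Emit:
jog_arm(travel=[[0,0,0],[0,0,0],[0,0,0],[0,0,0],[0,0,0],[0,0,0],[0,0,0],[0,0,0]], dr=[[0,0,0],[0,0,0],[0,0,0],[0,0,0],[0,0,0],[0,0,0],[0,0,0],[0,0,0]], jaw=0.0, newtons=20)

```text
time_s: 4.25
position: [0.5596, -0.1795, 0.0917]
tool_rot: [[0.79, 0.262, 0.554], [0.214, -0.965, 0.151], [0.574, -0.001, -0.819]]
ft_force: [-3.5, 4.1, 4.7]
grip_width: 0.027
```

```bash
cat > st.py <<'E'
from h import *
s=observe();R=Rg();f=s["ft_force"]
print("t",s["time_s"],"q",s["q"].round(1),"w",s["grip_width"].round(4))
print("F in tangential/axis frame: xg,yg,along a",(R[:,0]@f).round(1),(R[:,1]@f).round(1),(a@f).round(1),"tau",(R.T@s["wrist_torque"]).round(2))
d=s["position"]-mouth;print("pos xg,yg,a mm",(1e3*R[:,0]@d).round(1),(1e3*R[:,1]@d).round(1),(1e3*a@d).round(2))
M=R.T@s["tool_rot"];print("phi",np.degrees(np.arctan2(M[1,0],M[0,0])).round(1),"tilt",Ro.from_matrix(M).as_rotvec(degrees=True).round(2))
E
python3 st.py; python3 - <<'E'
from h import *
S=get_image("scene");T=get_image("top")
c=np.hstack([cv2.resize(S["color"][190:290,205:305],None,fx=4,fy=4),cv2.resize(T["color"][205:305,305:405],None,fx=4,fy=4)])
cv2.imwrite("pics/grip1.png",c[:,:,::-1])
E
```

```text
Traceback (most recent call last):
  File "st.py", line 3, in <module>
    print("t",s["time_s"],"q",s["q"].round(1),"w",s["grip_width"].round(4))
                                                  ^^^^^^^^^^^^^^^^^^^^^
AttributeError: 'float' object has no attribute 'round'
```

View pics/grip1.png

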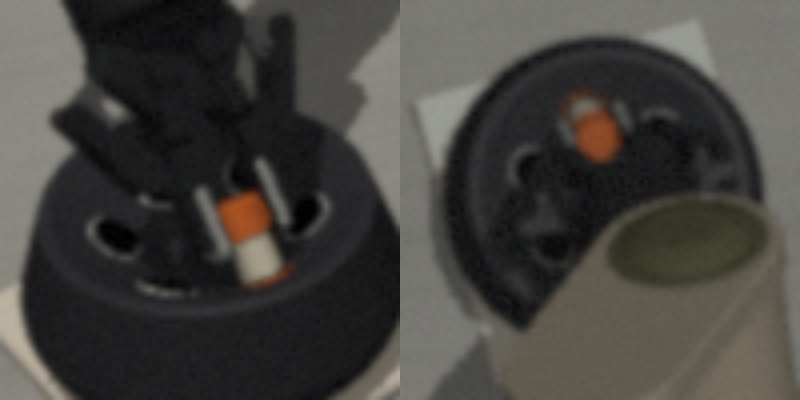

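Emit:
jog_arm(travel=[[0,0,0],[0,0,0],[0,0,0],[0,0,0]], dr=[[0,0,0],[0,0,0],[0,0,0],[0,0,0]], jaw=0.0, newtons=90)

```text
time_s: 4.68
position: [0.5595, -0.1795, 0.092]
tool_rot: [[0.79, 0.262, 0.554], [0.214, -0.965, 0.151], [0.574, -0.001, -0.819]]
ft_force: [-7.6, 4.4, 7.8]
grip_width: 0.025
```

```bash
sed -i 's/s\["grip_width"\].round(4)/round(float(s["grip_width"]),4)/' st.py; python3 st.py
```

```text
t 4.6833 q [-42.1  27.8 101.7  48.   40.6  -2. ] w 0.025
F in tangential/axis frame: xg,yg,along a -0.6 -6.3 9.9 tau [ 0.92 -0.28 -0.06]
pos xg,yg,a mm 0.3 0.0 19.35
phi 0.0 tilt [0.01 0.04 0.04]
```

Emit:
jog_arm(travel=[[-0.0002,0.0002,0.0003],[-0.0002,0.0002,0.0003],[-0.0002,0.0001,0.0003],[-0.0001,0.0,0.0002]], dr=[[0.061,0.0165,-0.09],[0.061,0.0165,-0.09],[0.061,0.0165,-0.09],[0.061,0.0165,-0.09]])

```text
time_s: 5.02
position: [0.5592, -0.1796, 0.0923]
tool_rot: [[0.826, -0.104, 0.554], [-0.222, -0.964, 0.15], [0.518, -0.246, -0.819]]
ft_force: [4.0, 0.5, -4.9]
grip_width: 0.0252
```

```bash
python3 st.py
```

```text
t 5.0167 q [-42.1  27.7 101.7  47.9  40.5  23.5] w 0.0252
F in tangential/axis frame: xg,yg,along a 0.4 0.6 -6.3 tau [-0.08 -0.29 -0.41]
pos xg,yg,a mm 0.2 0.1 19.78
phi 25.5 tilt [-4.000e-02  1.000e-02  2.549e+01]
```

Emit:
jog_arm(travel=[[-0.0001,0,0.0001],[-0.0001,0,0.0002],[-0.0001,-0.0001,0.0002],[-0.0001,0,0.0002],[-0.0001,0,0.0002],[-0.0001,0,0.0002],[-0.0001,-0.0001,0.0002],[-0.0001,0,0.0002]], dr=[[-0.061,-0.0165,0.09],[-0.061,-0.0165,0.09],[-0.061,-0.0165,0.09],[-0.061,-0.0165,0.09],[-0.061,-0.0165,0.09],[-0.061,-0.0165,0.09],[-0.061,-0.0165,0.09],[-0.061,-0.0165,0.09]])

```text
time_s: 5.68
position: [0.5583, -0.1795, 0.0931]
tool_rot: [[0.602, 0.575, 0.553], [0.607, -0.78, 0.15], [0.518, 0.246, -0.819]]
ft_force: [7.3, 1.7, -11.2]
grip_width: 0.0251
```

```bash
python3 st.py;python3 - <<'E'
from h import *
S=get_image("scene");T=get_image("top")
c=np.hstack([cv2.resize(S["color"][190:290,205:305],None,fx=4,fy=4),cv2.resize(T["color"][205:305,305:405],None,fx=4,fy=4)])
cv2.imwrite("pics/tw1.png",c[:,:,::-1])
E
```

```text
t 5.6833 q [-42.2  27.6 101.8  47.8  40.7 -27.3] w 0.0251
F in tangential/axis frame: xg,yg,along a -0.3 0.3 -13.4 tau [-0.07 -0.22  0.5 ]
pos xg,yg,a mm 0.0 -0.3 20.93
phi -25.3 tilt [-1.000e-02 -2.000e-02 -2.534e+01]
```

View pics/tw1.png

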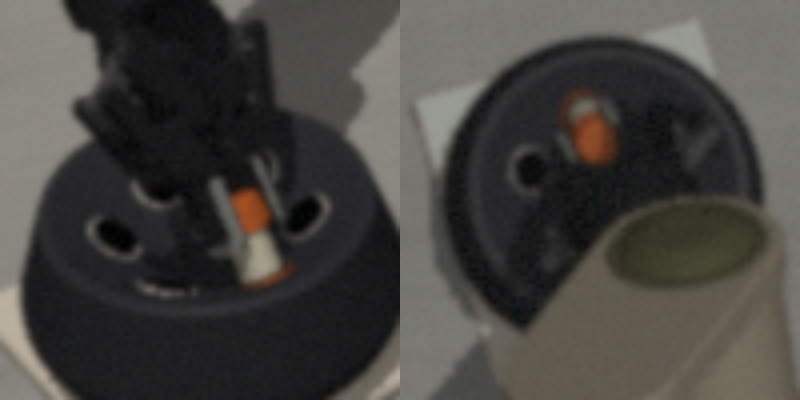

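Emit:
jog_arm(travel=[[0,0,0],[0,0,0.0001],[-0.0001,0,0.0002],[-0.0001,0,0.0002],[-0.0001,-0.0001,0.0002],[-0.0001,0,0.0002],[-0.0001,0,0.0002],[-0.0001,0,0.0002],[-0.0001,-0.0001,0.0002],[-0.0001,0,0.0002]], dr=[[0.061,0.0165,-0.09],[0.061,0.0165,-0.09],[0.061,0.0165,-0.09],[0.061,0.0165,-0.09],[0.061,0.0165,-0.09],[0.061,0.0165,-0.09],[0.061,0.0165,-0.09],[0.061,0.0165,-0.09],[0.061,0.0165,-0.09],[0.061,0.0165,-0.09]])

```text
time_s: 6.62
position: [0.5575, -0.1801, 0.0948]
tool_rot: [[0.784, -0.282, 0.553], [-0.427, -0.892, 0.15], [0.451, -0.353, -0.82]]
ft_force: [5.9, 0.1, -11.7]
grip_width: 0.0249
```

```bash
python3 st.py
```

```text
t 6.6167 q [-42.3  27.4 101.7  47.6  40.9  36.4] w 0.0249
F in tangential/axis frame: xg,yg,along a -2.0 1.5 -12.9 tau [-0.25 -0.76 -0.43]
pos xg,yg,a mm 0.2 0.1 22.83
phi 38.1 tilt [-3.000e-02 -4.000e-02  3.812e+01]
```

Emit:
jog_arm(travel=[[0,0,0.0001],[-0.0001,0,0.0001],[-0.0001,0,0.0002],[-0.0001,0,0.0002],[-0.0001,-0.0001,0.0002],[-0.0001,0,0.0002],[-0.0001,0,0.0002],[-0.0001,-0.0001,0.0002],[-0.0001,0,0.0002],[-0.0001,0,0.0002],[-0.0002,-0.0001,0.0002],[-0.0001,0,0.0002],[-0.0001,0,0.0002]], dr=[[-0.061,-0.0165,0.09],[-0.061,-0.0165,0.09],[-0.061,-0.0165,0.09],[-0.061,-0.0165,0.09],[-0.061,-0.0165,0.09],[-0.061,-0.0165,0.09],[-0.061,-0.0165,0.09],[-0.061,-0.0165,0.09],[-0.061,-0.0165,0.09],[-0.061,-0.0165,0.09],[-0.061,-0.0165,0.09],[-0.061,-0.0165,0.09],[-0.061,-0.0165,0.09]])

```text
time_s: 7.7
position: [0.556, -0.1797, 0.0969]
tool_rot: [[0.383, 0.74, 0.553], [0.827, -0.541, 0.151], [0.411, 0.399, -0.82]]
ft_force: [5.5, 3.8, -12.4]
grip_width: 0.0251
```

```bash
python3 st.py;python3 - <<'E'
from h import *
S=get_image("scene");T=get_image("top")
c=np.hstack([cv2.resize(S["color"][190:290,205:305],None,fx=4,fy=4),cv2.resize(T["color"][205:305,305:405],None,fx=4,fy=4)])
cv2.imwrite("pics/tw2.png",c[:,:,::-1])
E
```

```text
t 7.7 q [-42.4  27.1 101.8  47.4  41.1 -45.8] w 0.0251
F in tangential/axis frame: xg,yg,along a -2.0 -2.3 -13.8 tau [ 0.3  -0.47  0.4 ]
pos xg,yg,a mm 0.3 -0.7 25.28
phi -44.2 tilt [ 5.000e-02 -4.000e-02 -4.425e+01]
```

View pics/tw2.png

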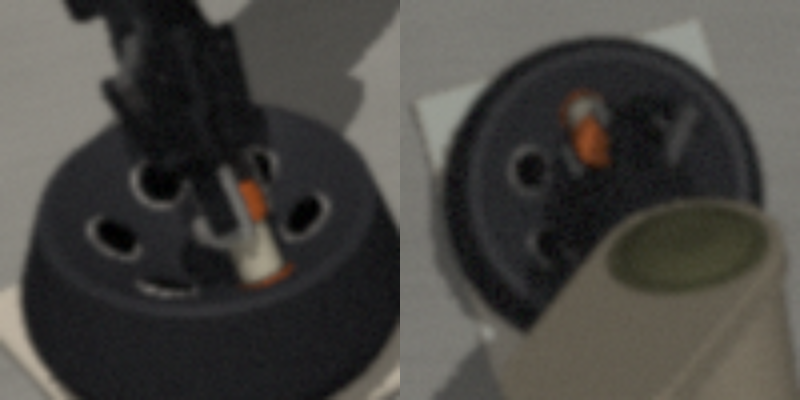

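Emit:
jog_arm(travel=[[0,-0.0001,0.0001],[-0.0001,0,0.0001],[-0.0001,-0.0001,0.0002],[-0.0001,0,0.0002],[-0.0001,-0.0001,0.0002],[-0.0001,0,0.0002],[-0.0001,-0.0001,0.0002],[-0.0001,-0.0001,0.0002],[-0.0001,0,0.0002],[-0.0001,-0.0001,0.0002],[-0.0002,-0.0001,0.0002],[-0.0001,0,0.0002],[-0.0001,-0.0001,0.0002],[-0.0001,0,0.0002],[-0.0001,-0.0001,0.0002],[-0.0001,0,0.0001]], dr=[[0.061,0.0165,-0.09],[0.061,0.0165,-0.09],[0.061,0.0165,-0.09],[0.061,0.0165,-0.09],[0.061,0.0165,-0.09],[0.061,0.0165,-0.09],[0.061,0.0165,-0.09],[0.061,0.0165,-0.09],[0.061,0.0165,-0.09],[0.061,0.0165,-0.09],[0.061,0.0165,-0.09],[0.061,0.0165,-0.09],[0.061,0.0165,-0.09],[0.061,0.0165,-0.09],[0.061,0.0165,-0.09],[0.061,0.0165,-0.09]])

```text
time_s: 9.13
position: [0.5544, -0.1811, 0.0999]
tool_rot: [[0.65, -0.521, 0.553], [-0.693, -0.705, 0.15], [0.311, -0.481, -0.82]]
ft_force: [4.3, -0.4, -10.7]
grip_width: 0.0255
```

```bash
python3 st.py
```

```text
t 9.1333 q [-42.7  26.7 101.8  47.   41.5  55.8] w 0.0255
F in tangential/axis frame: xg,yg,along a -2.8 1.5 -11.1 tau [-0.25 -0.88 -0.28]
pos xg,yg,a mm 0.4 0.3 28.89
phi 57.1 tilt [-2.000e-02 -6.000e-02  5.705e+01]
```

Emit:
jog_arm(travel=[[-0.0001,0,0.0001],[-0.0001,0,0.0002],[-0.0001,-0.0001,0.0002],[-0.0001,0,0.0002],[-0.0002,0,0.0002],[-0.0001,0,0.0002],[-0.0001,-0.0001,0.0002],[-0.0001,0,0.0002],[-0.0001,0,0.0002],[-0.0002,-0.0001,0.0002],[-0.0001,0,0.0002],[-0.0001,0,0.0002],[-0.0001,-0.0001,0.0002],[-0.0001,0,0.0002],[-0.0002,-0.0001,0.0002],[-0.0001,0,0.0002],[-0.0001,-0.0001,0.0002],[-0.0001,0,0.0001]], dr=[[-0.061,-0.0165,0.09],[-0.061,-0.0165,0.09],[-0.061,-0.0165,0.09],[-0.061,-0.0165,0.09],[-0.061,-0.0165,0.09],[-0.061,-0.0165,0.09],[-0.061,-0.0165,0.09],[-0.061,-0.0165,0.09],[-0.061,-0.0165,0.09],[-0.061,-0.0165,0.09],[-0.061,-0.0165,0.09],[-0.061,-0.0165,0.09],[-0.061,-0.0165,0.09],[-0.061,-0.0165,0.09],[-0.061,-0.0165,0.09],[-0.061,-0.0165,0.09],[-0.061,-0.0165,0.09],[-0.061,-0.0165,0.09]])

```text
time_s: 10.63
position: [0.5519, -0.1811, 0.1034]
tool_rot: [[0.212, 0.806, 0.552], [0.926, -0.347, 0.151], [0.313, 0.479, -0.82]]
ft_force: [1.2, 2.9, -6.2]
grip_width: 0.0253
```

```bash
python3 st.py;python3 - <<'E'
from h import *
S=get_image("scene");T=get_image("top")
c=np.hstack([cv2.resize(S["color"][190:290,205:305],None,fx=4,fy=4),cv2.resize(T["color"][205:305,305:405],None,fx=4,fy=4)])
cv2.imwrite("pics/tw3.png",c[:,:,::-1])
E
```

```text
t 10.6333 q [-42.9  26.2 101.9  46.6  42.  -57.9] w 0.0253
F in tangential/axis frame: xg,yg,along a -2.0 -2.5 -6.2 tau [ 0.53 -0.7   0.24]
pos xg,yg,a mm 0.4 -0.4 33.09
phi -56.9 tilt [ 7.000e-02 -5.000e-02 -5.691e+01]
```

View pics/tw3.png

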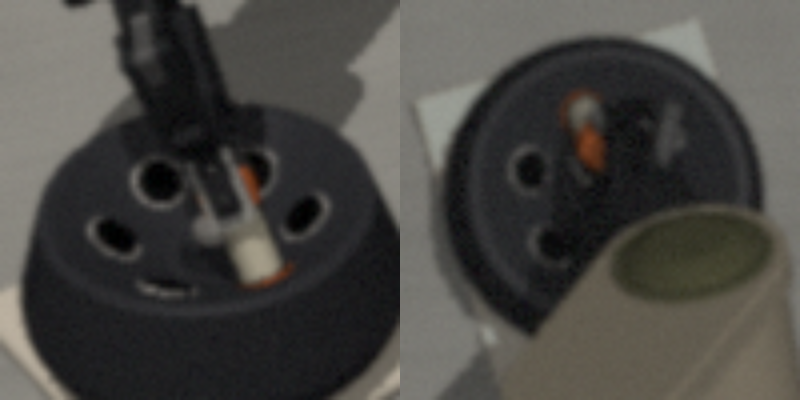

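Emit:
jog_arm(travel=[[-0.0001,0,0.0002],[-0.0001,0,0.0002],[-0.0001,-0.0001,0.0002],[-0.0002,0,0.0002],[-0.0001,-0.0001,0.0002],[-0.0001,0,0.0002],[-0.0002,-0.0001,0.0002],[-0.0001,0,0.0002],[-0.0001,-0.0001,0.0002],[-0.0002,0,0.0002],[-0.0001,-0.0001,0.0002],[-0.0002,0,0.0002],[-0.0001,-0.0001,0.0002],[-0.0002,0,0.0002],[-0.0001,-0.0001,0.0002],[-0.0002,0,0.0003],[-0.0001,-0.0001,0.0002],[-0.0002,0,0.0002]], dr=[[0.061,0.0165,-0.09],[0.061,0.0165,-0.09],[0.061,0.0165,-0.09],[0.061,0.0165,-0.09],[0.061,0.0165,-0.09],[0.061,0.0165,-0.09],[0.061,0.0165,-0.09],[0.061,0.0165,-0.09],[0.061,0.0165,-0.09],[0.061,0.0165,-0.09],[0.061,0.0165,-0.09],[0.061,0.0165,-0.09],[0.061,0.0165,-0.09],[0.061,0.0165,-0.09],[0.061,0.0165,-0.09],[0.061,0.0165,-0.09],[0.061,0.0165,-0.09],[0.061,0.0165,-0.09]])

```text
time_s: 12.23
position: [0.5502, -0.183, 0.1086]
tool_rot: [[0.647, -0.523, 0.555], [-0.696, -0.702, 0.149], [0.312, -0.483, -0.818]]
ft_force: [-0.4, 0.1, -1.4]
grip_width: 0.025
```

```bash
python3 st.py
```

```text
t 12.2333 q [-43.2  25.6 101.8  46.4  42.5  56.5] w 0.025
F in tangential/axis frame: xg,yg,along a -1.1 -0.2 -1.0 tau [ 0.1  -0.43  0.02]
pos xg,yg,a mm 1.7 1.0 38.64
phi 57.3 tilt [-5.000e-02  1.300e-01  5.729e+01]
```

Emit:
jog_arm(travel=[[-0.0018,-0.0005,0.002],[-0.0028,-0.0007,0.0041],[-0.0028,-0.0007,0.0041],[-0.0028,-0.0008,0.0041],[-0.0028,-0.0007,0.0041],[-0.0028,-0.0008,0.0041],[-0.0028,-0.0008,0.0041],[-0.0028,-0.0007,0.0041],[-0.0028,-0.0008,0.0041],[-0.0028,-0.0008,0.0041],[-0.0028,-0.0007,0.0041],[-0.0028,-0.0008,0.0041],[0,0,0.01],[0,0,0.01],[0,0,0.01],[0,0,0]], dr=[[0,0,0],[0,0,0],[0,0,0],[0,0,0],[0,0,0],[0,0,0],[0,0,0],[0,0,0],[0,0,0],[0,0,0],[0,0,0],[0,0,0],[0,0,0],[0,0,0],[0,0,0],[0,0,0]])

```text
time_s: 13.57
position: [0.5179, -0.1916, 0.1877]
tool_rot: [[0.652, -0.516, 0.557], [-0.689, -0.71, 0.149], [0.318, -0.48, -0.817]]
ft_force: [0.2, 0.0, 0.4]
grip_width: 0.0249
```

```bash
python3 st.py;python3 - <<'E'
from h import *
S=get_image("scene");T=get_image("top")
c=np.hstack([cv2.resize(S["color"][140:300,190:350],None,fx=2.5,fy=2.5),cv2.resize(T["color"][180:340,280:440],None,fx=2.5,fy=2.5)])
cv2.imwrite("pics/out1.png",c[:,:,::-1])
E
```

```text
t 13.5667 q [-47.   16.6  99.4  39.6  53.   63.1] w 0.0249
F in tangential/axis frame: xg,yg,along a 0.4 0.0 0.3 tau [-0.02 -0.25 -0.02]
pos xg,yg,a mm 19.7 0.8 122.56
phi 56.7 tilt [-4.000e-02  2.300e-01  5.665e+01]
```

View pics/out1.png

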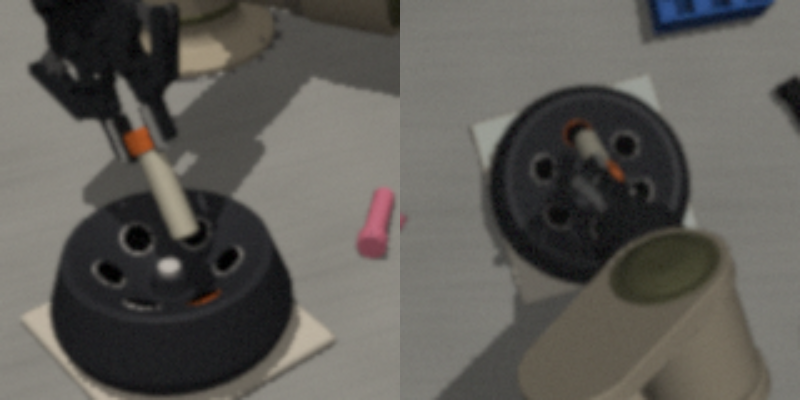

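```bash
cat >> h.py <<'E'
well=np.array([.5188,.2391,.005])
def Rd(yaw):
    y=np.array([np.cos(np.radians(yaw)),np.sin(np.radians(yaw)),0]);z=np.array([0,0,-1.]);return np.c_[np.cross(y,z),y,z]
E
python3 - <<'E'
from h import *
for yaw in(-32.5,147.5):
    d,r=delta(well+[0,0,.215],Rd(yaw));print(d.round(4),r.round(4),np.degrees(np.linalg.norm(r)),(d/24).round(5),(r/24).round(5))
E
```

```text
[0.0014 0.4302 0.0343] [-0.6267  0.2966  1.6681] 103.50546942586077 [6.000e-05 1.792e-02 1.430e-03] [-0.02611  0.01236  0.06951]
[0.0014 0.4302 0.0343] [ 0.2845  0.6011 -1.3657] 87.03029053364291 [6.000e-05 1.792e-02 1.430e-03] [ 0.01185  0.02504 -0.0569 ]
```

Emit:
jog_arm(travel=[[0,0.005,0.006],[0,0.01,0.006],[0,0.0179,0.005],[0,0.0179,0.005],[0,0.0179,0.004],[0,0.0179,0.003],[0,0.0179,0.002],[0,0.0179,0.001],[0,0.0179,0.0005],[0,0.0179,0.0005],[0,0.0179,0.0005],[0,0.0179,0],[0,0.0179,0],[0,0.0179,0],[0,0.0179,0],[0,0.0179,0],[0,0.0179,0]], dr=[[-0.0261,0.0124,0.0695],[-0.0261,0.0124,0.0695],[-0.0261,0.0124,0.0695],[-0.0261,0.0124,0.0695],[-0.0261,0.0124,0.0695],[-0.0261,0.0124,0.0695],[-0.0261,0.0124,0.0695],[-0.0261,0.0124,0.0695],[-0.0261,0.0124,0.0695],[-0.0261,0.0124,0.0695],[-0.0261,0.0124,0.0695],[-0.0261,0.0124,0.0695],[-0.0261,0.0124,0.0695],[-0.0261,0.0124,0.0695],[-0.0261,0.0124,0.0695],[-0.0261,0.0124,0.0695],[-0.0261,0.0124,0.0695]])

```text
time_s: 15.08
position: [0.5171, 0.0934, 0.2182]
tool_rot: [[0.857, 0.5, 0.122], [0.481, -0.863, 0.153], [0.182, -0.072, -0.981]]
ft_force: [0.3, -1.3, -1.4]
grip_width: 0.0249
```

```bash
python3 - <<'E'
from h import *
s=observe();print(s["time_s"],s["q"].round(1),s["position"])
for yaw in(-32.5,):
    d,r=delta(well+[0,0,.2],Rd(yaw));print(d.round(4),r.round(4),np.degrees(np.linalg.norm(r)),(d/9).round(5),(r/9).round(5))
E
```

```text
15.0833 [-7.6 16.5 85.6 10.1 72.3 50.1] [0.51709759 0.09340727 0.21823198]
[ 0.0017  0.1457 -0.0132] [-0.1807  0.0835  0.4839] 29.97875192021669 [ 0.00019  0.01619 -0.00147] [-0.02008  0.00928  0.05376]
```

Emit:
jog_arm(travel=[[0.0002,0.0162,-0.0015],[0.0002,0.0162,-0.0015],[0.0002,0.0162,-0.0015],[0.0002,0.0162,-0.0015],[0.0002,0.0162,-0.0015],[0.0002,0.0162,-0.0015],[0.0002,0.0162,-0.0015],[0.0002,0.0162,-0.0015],[0.0002,0.0162,-0.0015],[0,0,0],[0,0,0],[0,0,0]], dr=[[-0.0201,0.0093,0.0538],[-0.0201,0.0093,0.0538],[-0.0201,0.0093,0.0538],[-0.0201,0.0093,0.0538],[-0.0201,0.0093,0.0538],[-0.0201,0.0093,0.0538],[-0.0201,0.0093,0.0538],[-0.0201,0.0093,0.0538],[-0.0201,0.0093,0.0538],[0,0,0],[0,0,0],[0,0,0]])

```text
time_s: 16.08
position: [0.519, 0.2379, 0.2049]
tool_rot: [[0.541, 0.841, 0.001], [0.841, -0.541, 0.001], [0.002, -0.0, -1.0]]
ft_force: [-0.1, 0.2, -0.4]
grip_width: 0.0252
```

```bash
cat > look.py <<'E'
import sys
from h import *
s=observe();print(s["time_s"],s["q"].round(1),s["position"].round(4),s["ft_force"].round(1))
d,r=delta(well+[0,0,.2],Rd(-32.5));print(d.round(4),r.round(4))
S=get_image("scene");T=get_image("top")
for z in(0.2,.133,.055,.005):print(z,proj(S,[*well[:2],z]).round(1),proj(T,[*well[:2],z]).round(1))
c=np.hstack([cv2.resize(S["color"][110:250,355:495],None,fx=2.8,fy=2.8),cv2.resize(T["color"][190:330,120:260],None,fx=2.8,fy=2.8)])
cv2.imwrite(f"pics/{sys.argv[1]}.png",c[:,:,::-1])
E
python3 look.py rack1
```

```text
16.0833 [12.7 25.  73.6  0.1 81.3 45.4] [0.519  0.2379 0.2049] [-0.1  0.2 -0.4]
[-0.0002  0.0012  0.0001] [-0.0014  0.0008  0.0039]
0.2 [435.2 152.1] [168.9 251.1]
0.133 [430.4 178.2] [177.9 254.3]
0.055 [425.3 205.9] [187.2 257.6]
0.005 [422.3 222.4] [192.5 259.6]
```

View pics/rack1.png

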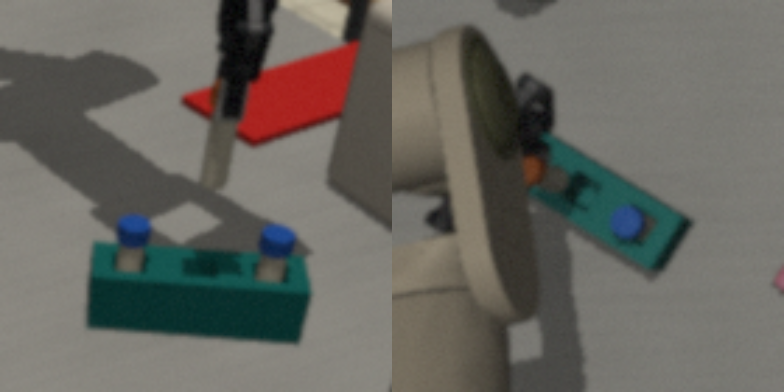

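Emit:
jog_arm(travel=[[0,0.0006,-0.01],[0,0.0006,-0.01],[0,0,-0.01],[0,0,-0.01],[0,0,-0.01],[0,0,-0.01],[0,0,-0.01],[0,0,-0.01],[0,0,-0.01],[0,0,0]], dr=[[-0.0014,0.0008,0.0039],[0,0,0],[0,0,0],[0,0,0],[0,0,0],[0,0,0],[0,0,0],[0,0,0],[0,0,0],[0,0,0]])

```text
time_s: 17.02
position: [0.5183, 0.2392, 0.1132]
tool_rot: [[0.537, 0.844, -0.003], [0.844, -0.537, -0.001], [-0.002, -0.002, -1.0]]
ft_force: [-0.1, -0.0, -0.9]
grip_width: 0.0253
```

```bash
python3 look.py rack2
```

```text
17.0167 [12.9 30.2 81.2 -0.  68.8 45.4] [0.5183 0.2392 0.1132] [-0.1 -0.  -0.9]
[ 0.0005 -0.0001  0.0918] [ 0.0008 -0.0026 -0.0007]
0.2 [435.2 152.1] [168.9 251.1]
0.133 [430.4 178.2] [177.9 254.3]
0.055 [425.3 205.9] [187.2 257.6]
0.005 [422.3 222.4] [192.5 259.6]
```

View pics/rack2.png

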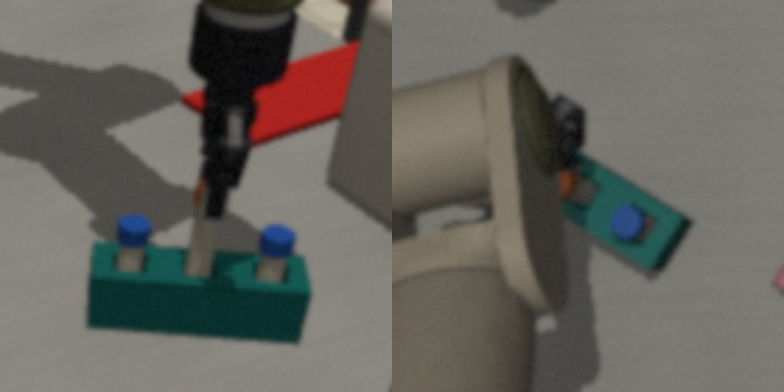

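Emit:
jog_arm(travel=[[0.0003,0,-0.005],[0.0002,0,-0.005],[0,0,-0.005],[0,0,-0.005],[0,0,-0.005],[0,0,-0.005],[0,0,-0.005],[0,0,0]], dr=[[0,-0.0026,0],[0,0,0],[0,0,0],[0,0,0],[0,0,0],[0,0,0],[0,0,0],[0,0,0]])

```text
time_s: 17.78
position: [0.5192, 0.2393, 0.0793]
tool_rot: [[0.537, 0.844, 0.002], [0.844, -0.537, -0.0], [0.001, 0.002, -1.0]]
ft_force: [-0.5, -0.3, -0.4]
grip_width: 0.0251
```

Emit:
jog_arm(travel=[[0,0,-0.001],[0,0,-0.001],[0,0,-0.001],[0,0,-0.001],[0,0,0]], dr=[[0,0,0],[0,0,0],[0,0,0],[0,0,0],[0,0,0]])

```text
time_s: 18.2
position: [0.5196, 0.2394, 0.0763]
tool_rot: [[0.537, 0.844, 0.003], [0.844, -0.537, -0.0], [0.002, 0.003, -1.0]]
ft_force: [-0.0, -0.4, -0.6]
grip_width: 0.0252
```

Emit:
jog_arm(travel=[[0,0,-0.001],[0,0,-0.001],[0,0,-0.001],[0,0,0]], dr=[[0,0,0],[0,0,0],[0,0,0],[0,0,0]])

```text
time_s: 18.53
position: [0.5196, 0.2394, 0.0732]
tool_rot: [[0.537, 0.844, 0.003], [0.844, -0.537, -0.0], [0.002, 0.003, -1.0]]
ft_force: [-0.9, -0.1, -0.5]
grip_width: 0.0255
```

Emit:
jog_arm(travel=[[0,0,-0.0007],[0,0,-0.0007],[0,0,0]], dr=[[0,0,0],[0,0,0],[0,0,0]])

```text
time_s: 18.78
position: [0.5198, 0.2395, 0.0722]
tool_rot: [[0.537, 0.844, 0.004], [0.844, -0.537, 0.0], [0.002, 0.003, -1.0]]
ft_force: [0.6, -0.5, 1.3]
grip_width: 0.0253
```

Emit:
jog_arm(travel=[[0,0,-0.0005],[0,0,-0.0003],[0,0,0],[0,0,0]], dr=[[0,0,0],[0,0,0],[0,0,0],[0,0,0]])

```text
time_s: 19.12
position: [0.5199, 0.2396, 0.0721]
tool_rot: [[0.537, 0.844, 0.005], [0.844, -0.537, 0.001], [0.003, 0.004, -1.0]]
ft_force: [-1.3, 0.5, 8.0]
grip_width: 0.0254
```

```bash
python3 look.py rack3
```

```text
19.1167 [12.9 33.1 83.9 -0.  62.8 45.4] [0.5199 0.2396 0.0721] [-1.3  0.5  8. ]
[-0.0011 -0.0005  0.1329] [-0.0005  0.0046 -0.0007]
0.2 [435.2 152.1] [168.9 251.1]
0.133 [430.4 178.2] [177.9 254.3]
0.055 [425.3 205.9] [187.2 257.6]
0.005 [422.3 222.4] [192.5 259.6]
```

View pics/rack3.png

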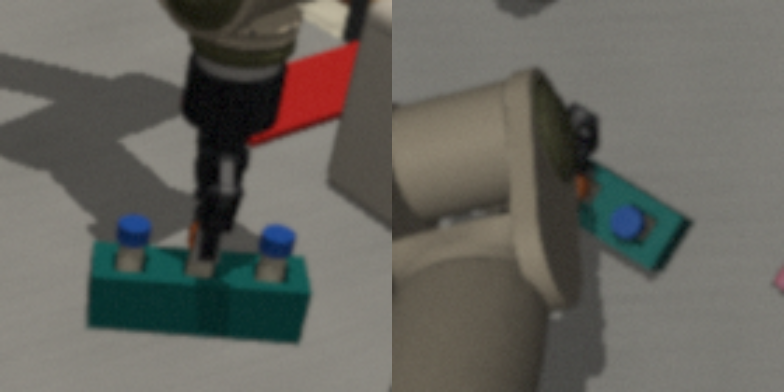

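Floor contact came at TCP z = 0.0721, where 0.072 was predicted. I'll release now.

Emit:
jog_arm(travel=[[0,0,0.0004],[0,0,0],[0,0,0],[0,0,0],[0,0,0],[0,0,0]], dr=[[0,0,0],[0,0,0],[0,0,0],[0,0,0],[0,0,0],[0,0,0]], jaw=0.05, newtons=20)

```text
time_s: 19.72
position: [0.5197, 0.2394, 0.0715]
tool_rot: [[0.537, 0.844, 0.003], [0.844, -0.537, -0.0], [0.002, 0.003, -1.0]]
ft_force: [0.6, 0.7, 0.2]
grip_width: 0.0499
```

Emit:
jog_arm(travel=[[0,0,0.003],[0,0,0.006],[0,0,0.01],[0,0,0.012],[0,0,0.012],[0,0,0.012],[0,0,0.015],[0,0,0.015],[0,0,0.02],[0,0,0.02],[0,-0.02,0.01],[-0.01,-0.03,0],[-0.01,-0.03,0],[-0.01,-0.03,0],[-0.01,-0.03,0],[-0.01,-0.03,0],[0,0,0]], dr=[[0,0,0],[0,0,0],[0,0,0],[0,0,0],[0,0,0],[0,0,0],[0,0,0],[0,0,0],[0,0,0],[0,0,0],[0,0,0],[0,0,0],[0,0,0],[0,0,0],[0,0,0],[0,0,0],[0,0,0]])

```text
time_s: 21.13
position: [0.4685, 0.0659, 0.2078]
tool_rot: [[0.54, 0.842, 0.004], [0.842, -0.54, -0.001], [0.001, 0.004, -1.0]]
ft_force: [1.3, 0.6, -0.1]
grip_width: 0.0499
```

```bash
python3 look.py rack4; python3 - <<'E'
from h import *
S=get_image("scene");T=get_image("top")
cv2.imwrite("pics/fs.png",S["color"][:,:,::-1])
h=cv2.cvtColor(S["color"],cv2.COLOR_RGB2HSV);m=cv2.inRange(h,(5,150,90),(20,255,255));k,_,st,ce=cv2.connectedComponentsWithStats(m);print([(st[i].tolist(),ce[i].round(1)) for i in range(1,k) if st[i][4]>8])
h=cv2.cvtColor(T["color"],cv2.COLOR_RGB2HSV);m=cv2.inRange(h,(5,150,90),(20,255,255));k,_,st,ce2=cv2.connectedComponentsWithStats(m);print([(st[i].tolist(),ce2[i].round(1)) for i in range(1,k) if st[i][4]>8])
E
```

```text
21.1333 [-6.3 15.2 88.5 -0.1 76.1 26.3] [0.4685 0.0659 0.2078] [ 1.3  0.6 -0.1]
[ 0.0503  0.1732 -0.0028] [0.0014 0.0042 0.0028]
0.2 [435.2 152.1] [168.9 251.1]
0.133 [430.4 178.2] [177.9 254.3]
0.055 [425.3 205.9] [187.2 257.6]
0.005 [422.3 222.4] [192.5 259.6]
[([423, 189, 11, 12, 104], array([428. , 194.2])), ([319, 355, 26, 8, 96], array([331.3, 359.2]))]
[]
```

View pics/rack4.png

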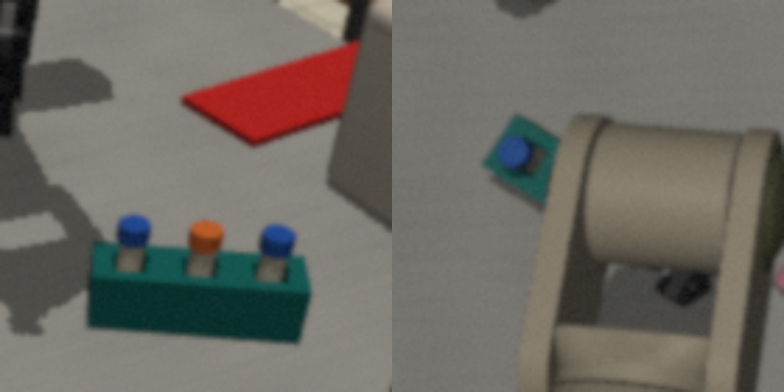

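View pics/fs.png

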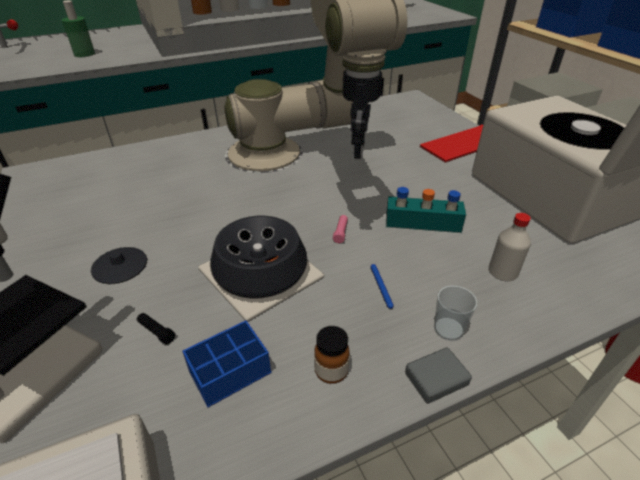

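The orange cap is at scene pixel (428.0, 194.2). The midpoint of the two blue caps is (428.0, 194.0), so the tube stands upright at the same depth as they do. The rotor, blue tubes and bystanders look unmoved, and the arm is clear of everything.

```bash
python3 -c "
from rig import close_job
print(close_job())"
```

```text
the job is handed in; nothing more can be done
None
```

The orange-capped tube is out of the rotor and standing cap up in the rack's middle well, and I handed the job in at about 21 s of the 72 s allowed.

- **Extraction:** I gripped the cap at 90 N and twisted it back and forth along its axis in six strokes, out to about ±57°. The rise was roughly 2 mm per radian. The pull read at the end of each stroke was at most about 14 N, below the 25 N that starts to lift the rotor. By about 19 mm of rise it was free (twist torque 0.02 N m, pull 1 N), so I drew it straight out.
- **Placing:** The tube met the well floor at TCP height 0.0721 m, where I had predicted 0.072 m, with 8 N of contact. I then opened the jaws and moved clear.
- **Last checks:** In the scene view the orange cap is at pixel (428.0, 194.2), level with and midway between the two blue caps, whose midpoint is (428.0, 194.0). By eye, the rotor, both blue-capped tubes and the other objects look unmoved.
- **Not confirmed:** In the final top view the arm hid the orange cap, so the last position check rests on the scene camera and the floor contact. No check disagreed. I had no direct reading of rotor lift; I judged it from the pull forces and the pictures.

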